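# Seat the weighing pan of a bench balance and zero it

### The job

The balance's round weighing pan lies loose on top of the balance, beside its round well. Nudge it over the edge with the fingertips, without lifting it, until it drops flat into the well; only then press the zero key down fully and let it come up again. Leave the weight, the beaker and the jar where they stand.

Things in the scene. Friction and masses are not known exactly. Their poses are not given: they have to be found in the camera images.
- balance: Bench balance, a low pale grey box fixed to the bench: 300 mm along its x, 290 mm along its y, flat deck 60 mm above the bench. Origin: centre of its underside; z up; the -x end of the deck carries a flat display on the +y side and the zero key on the -y side. Apart from the key and the well, the deck is flat.
- well (a point): Centre of the mouth of the round well in the deck, level with the deck (60 mm above the bench), 35 mm along +x from the middle of the balance. The well is 76 mm wide, 8 mm deep, with a flat dark floor and a 1 mm chamfer; axes as the balance's.
- pan: Weighing pan: a plain flat metal disc 70 mm in diameter and 11 mm thick, about 0.13 kg, loose on the deck to the left or right of the well, close beside it or overlapping its edge. Origin: centre of its underside, z up along its axis. On the deck its top is 11 mm above the deck; seated in the well its top is 3 mm above the deck. As the well is only 3 mm wider all round it stays flat on the deck until it is within about 3 mm of the well's centre, then drops.
- zero_key_top (a point): Centre of the top face of the zero key: a round white spring key 24 mm in diameter in a small black housing on the deck, 122 mm along -x and 75 mm along -y from the middle of the balance, its top 21 mm above the deck; pressed straight down; full travel 5 mm takes 4 N. It springs back.
- zero_key (a joint): Travel of the zero key in m: 0 up, 0.005 fully down.
- weight: Steel 200 g calibration weight with a knob, 32 mm in diameter, 45 mm tall, standing loose on the deck on the other side of the well from the pan. Origin: centre of its underside. To be left alone.
- beaker: Glass beaker, 68 mm wide and 85 mm tall, standing loose on the bench to one side of the balance. Origin: centre of its underside. To be left alone.
- jar: Amber jar with a black cap, 60 mm in diameter, 100 mm tall, standing loose on the bench on the other side of the balance. Origin: centre of its underside. To be left alone.
Mind the look-alikes: they are no part of the job. Several things have the shape of the pan; the one meant has the colours described above.

How it is judged:
By the outcome, as a careful person would: the job done as asked, in the order asked, and still so for the second after the job is handed in, with the robot touching nothing.
It also fails if it takes over 42 s, if anything falls off the work surface, if the arm or the gripper's body presses on something with over 40 N, if the wrist force passes 120 N, or if a joint passes its speed limit or range.

### The arm

A 6-joint arm with a two-finger parallel gripper is mounted at the origin on the work surface. World frame = base frame: x ahead of the robot, y to its left, z up, the work surface at z = 0. Lengths are in m, angles in rad, forces in N, time in s.
With the tool pointing down it reaches from about 0.275 to 0.875 m from the base axis. Payload 12.5 kg.
Tool frame: the origin (TCP) lies on the centre line of the jaws, within the pads' length; the fingertips stand r.finger_overhang ahead of it and the grasp point (between the pads) lies 3 mm ahead of it (r.finger_overhang is the distance from the TCP to the fingertips, in m); z points along the fingers, y is the direction in which the jaws open and shut (so a half turn about z gives the same grasp; the last joint's range is limited). The gripper opens to 85 mm and grips with 20 to 120 N. Pads are 22 mm wide; open, the fingers measure 114 mm over their backs; the gripper's body (76 mm by 85 mm) begins 54 mm behind the grasp point. The pads swing forward as they close: fully open they stand 13 mm farther back than shut.
Start: joints at [1.088, 0.351, 1.652, -0, 1.139, -0.085], TCP at [0.213, 0.507, 0.253] pointing down, gripper open.
Joint ranges: [-2.75, 2.75], [-0.79, 2.1], [0.01, 2.65], [-1.57, 4.71], [0.07, 3.14], [-2.87, 2.87]. Speed limits (rad/s): [2.22, 2.22, 2.79, 3.14, 3.14, 3.14].

### API

Orientations are given as a unit quaternion [x, y, z, w].
In Python, from cell import r, optics gives the robot as it stands. The module is installed in compiled form; this text tells all that it offers. Calls block until the motion is done:
- r.move_to(position, orientation): joint-space move of the TCP to a pose.
- r.move_linear(position, rot=None, vel=0.15): straight line of the TCP; rot=None keeps the orientation; vel is the mean speed in m/s.
- r.set_joints(angles): joint-space move.
- r.set_gripper(opening, squeeze=None): opening from 0.0 (shut) to 1.0 (fully open); squeeze is the grip in N (None keeps the last); returns when the fingers have stopped.
- r.sleep(seconds).
- r.inverse_kinematics(position, orientation): joint angles nearest the present ones, or None.
- optics.get_image(name): name is "side" or "top" or "wrist"; returns a dict with "pixels" (420x560x3 uint8, red, green, blue), "depth" (420x560 float32, m along the optical axis (not along the pixel's ray), 0 where there is no reading), "fx", "fy", "cx", "cy" (pixels), "camera_from_world" (4x4, takes a point from world to camera coordinates); the wrist camera has in their place "mount" (4x4, takes a point from camera to tool coordinates, whose origin is the TCP and whose axes are the flange's). Camera axes: x right, y down, z forward; pixel columns grow to the right and rows downward; lengths in m; the calibration is good to about 2 mm. The wrist camera is an equidistant fisheye: a pixel r from the principal point sees the ray r / f radians off the axis. A picture is of the moment at which its call begins: read the wrist's pose just before it.
A pose or a line that the arm cannot do raises r.PlanningError and nothing moves.
- r.hand_in(): hands the job in, once; it reports no verdict.
Readings, each from a call of its own:
- r.current_t(): time.
- r.current_q(): joint angles.
- r.current_qvel(): joint speeds.
- r.current_effort(): joint torques, N m.
- r.current_tool_pos(): TCP position.
- r.current_ee_rot(): TCP orientation.
- r.current_contact_force(): force on the tool from outside, world axes, zero at the start.
- r.current_torque(): the same for the moment, N m.
- r.current_opening(): opening from 0.0 (shut) to 1.0 (fully open).
Only numpy, scipy, OpenCV 4.12 (cv2) and the standard library are available. Lean on these libraries where they do the work, as an engineer would, in place of code of your own. Each camera call takes 0.05 s, during which the arm holds its last target.

## Working session

There is one attempt and no reset: what is moved stays moved. The work goes in short steps, each a Python script; the robot and the scene stay as the last script left them, time stands still between calls to the robot, and variables do not carry over. Pictures are saved under pics/ and viewed, and the job is handed in when it is done.

```bash
mkdir -p pics
python3 - <<'E'
from cell import r, optics
import cv2,numpy as np
print(r.current_t(), r.finger_overhang, r.current_ee_rot(), r.current_tool_pos())
for n in("top","side"):
    d=optics.get_image(n); cv2.imwrite(f"pics/{n}0.png",d["pixels"][:,:,::-1]); 
    print(n,d["fx"],d["fy"],d["cx"],d["cy"]); print(np.round(d["camera_from_world"],4).tolist())
    np.savez(f"pics/{n}0.npz",**d)
E
```

```text
0.0 0.022 [ 1.97569525e-01  9.80288688e-01 -5.86942219e-04 -1.59999010e-04] [0.21289128 0.50677421 0.2527358 ]
top 526.9552789811822 526.9552789811822 266.9917520689285 216.88853464200812
[[0.0168, -0.9999, 0.0038, -0.0158], [-0.9878, -0.0172, -0.1549, 0.6357], [0.155, -0.0012, -0.9879, 1.1555], [0.0, 0.0, 0.0, 1.0]]
side 438.30376224544455 438.30376224544455 276.016614941128 209.86289394119882
[[-0.9092, -0.4164, -0.0076, 0.5402], [-0.3067, 0.6816, -0.6643, 0.2331], [0.2818, -0.6016, -0.7474, 0.798], [0.0, 0.0, 0.0, 1.0]]
```

View pics/top0.png

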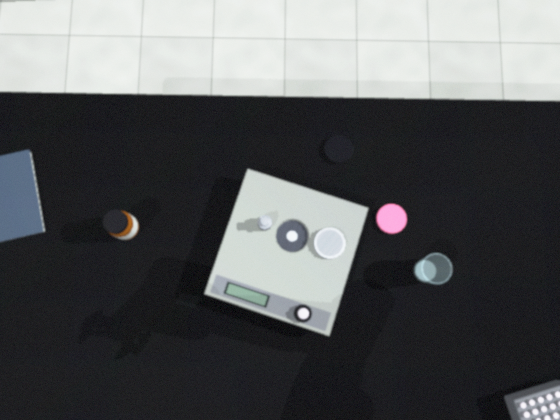

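View pics/side0.png

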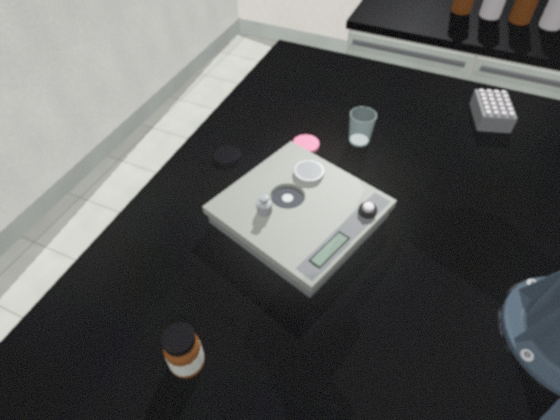

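The top view shows the pan at about (329,243), right of the well at (292,236). The weight is at (265,223), the key at (303,314), and the beaker and jar are well clear. Next I'll measure these.

```bash
cat > h.py <<'E'
import cv2,numpy as np
def cast(d,uv,z):
    T=d["camera_from_world"];R=T[:3,:3];t=T[:3,3];c=-R.T@t
    uv=np.atleast_2d(uv).astype(float)
    ray=np.c_[(uv[:,0]-d["cx"])/d["fx"],(uv[:,1]-d["cy"])/d["fy"],np.ones(len(uv))]@R
    return (c+ray*((z-c[2])/ray[:,2])[:,None])[:,:2]
def circ(p):
    A=np.c_[2*p,np.ones(len(p))];s=np.linalg.lstsq(A,(p**2).sum(1),rcond=None)[0]
    return s[:2],np.sqrt(s[2]+s[:2]@s[:2])
E
python3 - <<'E'
import cv2,numpy as np
from h import *
for n in("top","side"):
    d=dict(np.load(f"pics/{n}0.npz"));im=d["pixels"];
    big=cv2.resize(im[110:350,190:430] if n=="top" else im[130:310,190:420],None,fx=2.5 if n=="top" else 3,fy=2.5 if n=="top" else 3,interpolation=cv2.INTER_CUBIC)
    cv2.imwrite(f"pics/{n}0z.png",big[:,:,::-1])
d=dict(np.load("pics/top0.npz"));im=d["pixels"]
hsv=cv2.cvtColor(im,cv2.COLOR_RGB2HSV)
m=(hsv[...,2]>100).astype(np.uint8);m[:150]=0;
m=cv2.morphologyEx(m,cv2.MORPH_CLOSE,np.ones((5,5)))
n,l,s,c=cv2.connectedComponentsWithStats(m)
i=l[270,290];cs,_=cv2.findContours((l==i).astype(np.uint8),cv2.RETR_EXTERNAL,cv2.CHAIN_APPROX_NONE)
p=cast(d,cs[0][:,0],0.06).astype(np.float32);print("deck",cv2.minAreaRect(p),s[i])
for row in (236,243): print(row,[tuple(im[row,x]) for x in range(270,352,3)])
E
```

```text
deck ((0.5599962472915649, -0.05108940601348877), (0.29266321659088135, 0.30276960134506226), 72.56824493408203) [  204   169   165   167 17538]
236 [(np.uint8(211), np.uint8(218), np.uint8(211)), (np.uint8(210), np.uint8(219), np.uint8(213)), (np.uint8(136), np.uint8(143), np.uint8(147)), (np.uint8(98), np.uint8(104), np.uint8(116)), (np.uint8(103), np.uint8(109), np.uint8(123)), (np.uint8(118), np.uint8(125), np.uint8(138)), (np.uint8(240), np.uint8(245), np.uint8(248)), (np.uint8(244), np.uint8(246), np.uint8(249)), (np.uint8(244), np.uint8(247), np.uint8(249)), (np.uint8(183), np.uint8(193), np.uint8(202)), (np.uint8(96), np.uint8(102), np.uint8(114)), (np.uint8(96), np.uint8(101), np.uint8(115)), (np.uint8(82), np.uint8(84), np.uint8(94)), (np.uint8(165), np.uint8(172), np.uint8(167)), (np.uint8(156), np.uint8(162), np.uint8(159)), (np.uint8(196), np.uint8(202), np.uint8(206)), (np.uint8(225), np.uint8(229), np.uint8(236)), (np.uint8(213), np.uint8(219), np.uint8(226)), (np.uint8(208), np.uint8(216), np.uint8(224)), (np.uint8(209), np.uint8(218), np.uint8(224)), (np.uint8(209), 
[... 974 characters left out ...]
uint8(156), np.uint8(160), np.uint8(158)), (np.uint8(155), np.uint8(160), np.uint8(159)), (np.uint8(238), np.uint8(241), np.uint8(245)), (np.uint8(211), np.uint8(218), np.uint8(226)), (np.uint8(213), np.uint8(219), np.uint8(227)), (np.uint8(208), np.uint8(218), np.uint8(225)), (np.uint8(207), np.uint8(217), np.uint8(224)), (np.uint8(210), np.uint8(219), np.uint8(226)), (np.uint8(211), np.uint8(219), np.uint8(226)), (np.uint8(212), np.uint8(220), np.uint8(225)), (np.uint8(212), np.uint8(219), np.uint8(226)), (np.uint8(224), np.uint8(228), np.uint8(235)), (np.uint8(227), np.uint8(232), np.uint8(234)), (np.uint8(207), np.uint8(215), np.uint8(210)), (np.uint8(207), np.uint8(216), np.uint8(213))]
```

```bash
ls pics
```

```text
side0.npz
side0.png
side0z.png
top0.npz
top0.png
top0z.png
```

View pics/top0z.png

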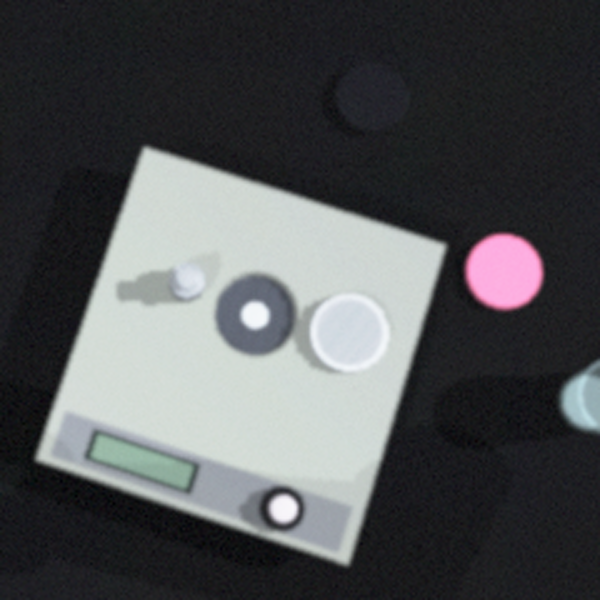

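```bash
cat >> h.py <<'E'
def meas(d,zpan=0.071,show=True):
    out={}
    im=d["pixels"].astype(int);n=d["camera_from_world"]
    b=cv2.GaussianBlur(d["pixels"],(3,3),0).astype(int)
    m=((b[...,2]-b[...,1]>=3)&(b[...,2]>185)).astype(np.uint8)
    cs,_=cv2.findContours(m,cv2.RETR_EXTERNAL,cv2.CHAIN_APPROX_NONE)
    for c in cs:
        if cv2.contourArea(c)<60: continue
        h=cv2.convexHull(c)[:,0]
        for z in (zpan,): out.setdefault("pan",[]).append((c[:,0].mean(0).round(),)+circ(cast(d,h,z)))
    m=((b.max(2)<150)&(b[...,2]-b[...,0]>8)).astype(np.uint8)
    cs,_=cv2.findContours(m,cv2.RETR_EXTERNAL,cv2.CHAIN_APPROX_NONE)
    for c in cs:
        if cv2.contourArea(c)<300: continue
        out.setdefault("well",[]).append((c[:,0].mean(0).round(),)+circ(cast(d,cv2.convexHull(c)[:,0],0.06)))
    return out
E
python3 - <<'E'
from h import *
for n in("top","side"):
    d=dict(np.load(f"pics/{n}0.npz"))
    for k,v in meas(d).items():
        for e in v: print(n,k,e)
a=-np.radians(17.43);R=np.array([[np.cos(a),-np.sin(a)],[np.sin(a),np.cos(a)]]);c=np.array([.56,-.0511])
print("well",c+R@[.035,0],"key",c+R@[-.122,-.075])
d=dict(np.load(f"pics/top0.npz"))
print("keytop",cast(d,[303,314],.081),"weight",cast(d,[265,223],.1))
E
```

```text
top pan (array([303., 313.]), array([ 0.42140829, -0.08714104]), np.float64(0.010929362646067982))
top pan (array([422., 271.]), array([ 0.51956221, -0.35596049]), np.float64(0.01922029061621363))
top pan (array([292., 236.]), array([ 0.59107296, -0.06078848]), np.float64(0.012147638753716921))
top pan (array([329., 243.]), array([ 0.57675201, -0.14363266]), np.float64(0.03419501176724497))
top pan (array([265., 222.]), array([ 6.21415894e-01, -3.54096070e-05]), np.float64(0.015201458674795476))
top pan (array([391., 218.]), array([ 0.63455512, -0.28430445]), np.float64(0.03110534802795284))
top well (array([247., 294.]), array([0.46011404, 0.03733418]), np.float64(0.04767668789603449))
top well (array([433., 269.]), array([ 0.52377765, -0.37793368]), np.float64(0.04087039155307547))
top well (array([292., 236.]), array([ 0.5926304, -0.0609671]), np.float64(0.03515397364378164))
top well (array([ 20., 196.]), array([0.67601074, 0.57508204]), np.float64(0.10679858037754496))
side pan (array([306., 142.]), array([ 0.62049977, -0.23197909]), np.float64(0.029204612522107473))
side well (array([538., 327.]), array([0.01331633, 0.03413486]), np.float64(0.12812668928151055))
side well (array([362., 121.]), array([ 0.52219284, -0.38254357]), np.float64(0.059004693569863396))
well [ 0.59339293 -0.06158391] key [ 0.42113627 -0.08611234]
keytop [[ 0.41952367 -0.08643774]] weight [[ 0.6143223  -0.00079372]]
```

View pics/side0z.png

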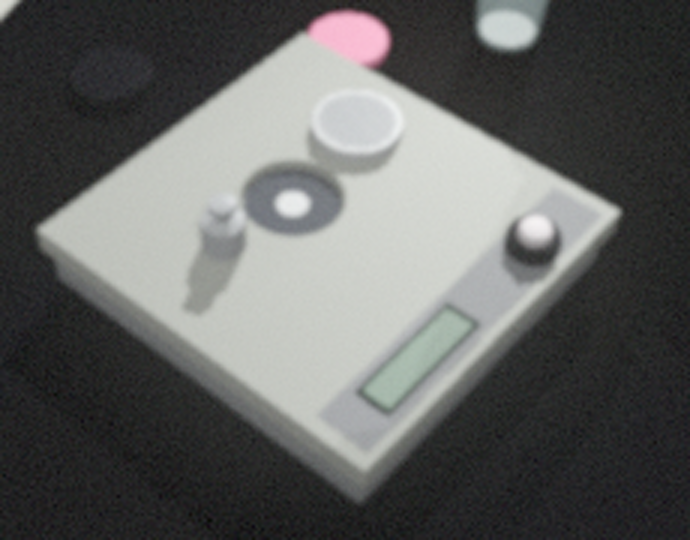

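```bash
cat > m.py <<'E'
from cell import r, optics
import numpy as np
from scipy.spatial.transform import Rotation as Ro
from h import *
well=np.array([.593,-.0612]);pan=np.array([.577,-.1436]);key=np.array([.4208,-.0865])
u=(well-pan)/np.linalg.norm(well-pan)
def quat(s):
    z=np.array([0,0,-1.]);y=s*np.array([-u[1],u[0],0]);x=np.cross(y,z)
    return Ro.from_matrix(np.c_[x,y,z]).as_quat()
def save(n,f):
    d=optics.get_image(n);cv2.imwrite(f"pics/{f}.png",d["pixels"][:,:,::-1]);np.savez(f"pics/{f}.npz",**d);return d
E
python3 - <<'E'
from m import *
s=pan-u*.048
best=None
for sg in(1,-1):
    q=r.inverse_kinematics([*s,.2],quat(sg)); 
    if q is not None:
        dq=np.abs(np.array(q)-r.current_q()).max(); print(sg,np.round(q,2),dq)
        if best is None or dq<best[0]: best=(dq,sg)
sg=best[1];print("sg",sg)
r.set_gripper(.5)
r.move_to([*s,.2],quat(sg));print(r.current_t(),r.current_opening())
r.move_linear([*s,.1],vel=.1)
print(r.current_t(),r.current_tool_pos(),r.current_contact_force())
save("wrist","w1");save("side","s1")
E
```

```text
-1 [-0.4   0.5   1.57 -0.    1.07 -0.21] 1.4901124632002818
sg -1
3.3583 0.4978924384280682
4.5083 [ 0.56820984 -0.19085115  0.10065361] [ 0.50809908 -0.08687833  0.10079401]
```

View pics/s1.png

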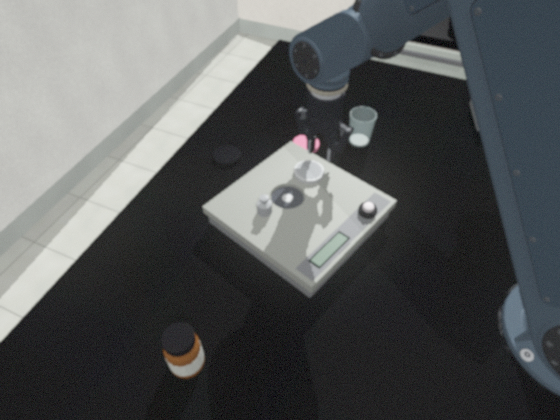

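View pics/w1.png

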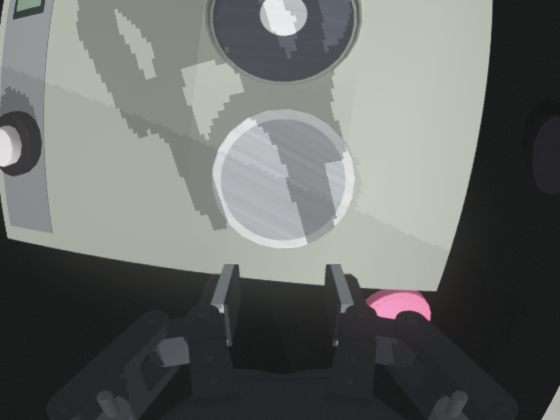

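The wrist view shows the pan at (283,178), centred between the pads at x 230 and 335, with the well straight ahead at (284,15). Next I'll touch down to find the deck height.

Run:
```python
from m import *
s=pan-u*.048
f0=np.array(r.current_contact_force())
z=.094
r.move_linear([*s,z],vel=.05)
while z>.0705:
    z-=.0015; r.move_linear([*s,z],vel=.03)
    f=np.array(r.current_contact_force())-f0
    if np.linalg.norm(f)>2.5: break
print(r.current_t(),z,r.current_tool_pos(),f)
save("wrist","w2")
```

```text
7.375 0.07899999999999999 [ 0.56796594 -0.19076646  0.08016732] [-4.77659182  3.31192172 13.40536214]
```

View pics/w2.png

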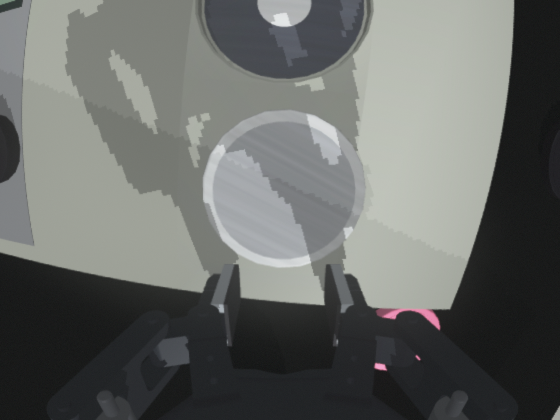

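Run:
```python
from m import *
f0=np.array(r.current_contact_force())
s=pan-u*.048
r.move_linear([*s,.0845],vel=.04)
e=well-u*.050
r.move_linear([*e,.0845],vel=.04)
print(r.current_t(),r.current_tool_pos(),np.array(r.current_contact_force()))
save("wrist","w3")
```

```text
9.9167 [ 0.58350519 -0.11041964  0.08453945] [-0.98171129 -0.93864434  0.76350601]
```

View pics/w3.png

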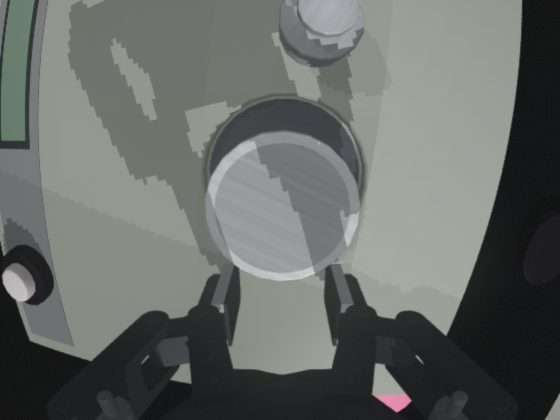

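The pan (image centre about 282,206) overlaps the well (about 286,172) and is some 1.5 mm left of its line. I'll push on with a 1.3 mm sideways correction.

Run:
```python
from m import *
rt=np.array([u[1],-u[0]])
for k in (.046,.043,):
    r.move_linear([*(well-u*k+rt*.0013),.0845],vel=.03)
print(r.current_t(),r.current_tool_pos(),np.array(r.current_contact_force()))
save("wrist","w4")
for i,k in enumerate((.041,.0395)):
    r.move_linear([*(well-u*k+rt*.0013),.0845],vel=.03); save("wrist",f"w4{i}")
    print(r.current_t(),r.current_tool_pos(),np.array(r.current_contact_force()))
a=[cv2.imread(f"pics/{n}.png")[60:300,150:420] for n in("w4","w40","w41")]
cv2.imwrite("pics/w4c.png",cv2.hconcat(a)[:,:800])
```

```text
10.5083 [ 0.58606778 -0.10341728  0.08445327] [-0.28919272  0.12511113 -0.29371314]
10.8583 [ 0.58645544 -0.10163937  0.08450174] [ 0.28970728 -1.77994345  0.27767555]
11.1583 [ 0.58677654 -0.10019557  0.0845178 ] [-0.28921595  0.2838685   0.33104823]
```

View pics/w4c.png

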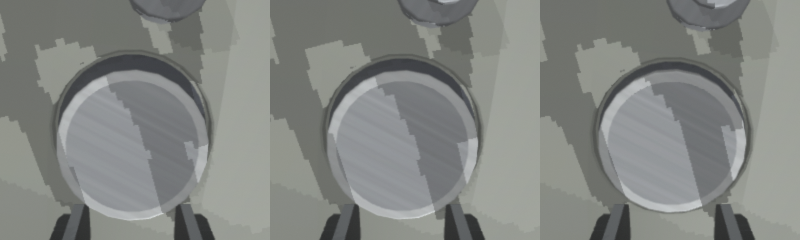

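Run:
```python
from m import *
rt=np.array([u[1],-u[0]])
r.move_linear([*(well-u*.060+rt*.0013),.0845],vel=.06)
p=r.current_tool_pos()
r.move_linear([p[0],p[1],.15],vel=.12)
d=save("wrist","w5");s=save("side","s5")
print(r.current_t())
dp=d["depth"];print(dp.shape)
cv2.imwrite("pics/s5z.png",cv2.resize(s["pixels"][130:300,200:400],None,fx=3,fy=3,interpolation=2)[:,:,::-1])
```

```text
12.45
(420, 560)
```

View pics/w5.png

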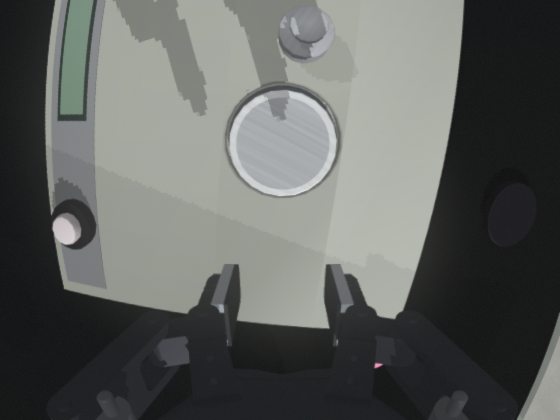

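View pics/s5z.png

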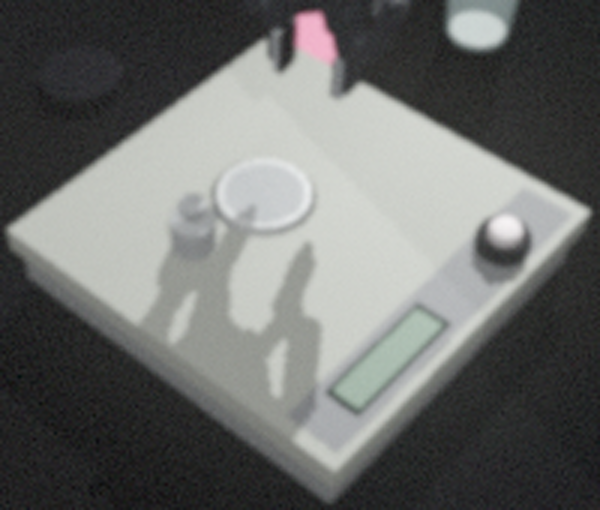

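The pan is seated: there's an even dark ring around it at (283,140) in the wrist view, and no rim wall shows from the side. I'll check flatness by depth, then press the key.

Run:
```python
from m import *
d=dict(np.load("pics/s5.npz"));T=d["camera_from_world"]
def world(u0,v0):
    z=d["depth"][v0,u0];p=np.array([(u0-d["cx"])/d["fx"]*z,(v0-d["cy"])/d["fy"]*z,z]);return T[:3,:3].T@(p-T[:3,3])
P=np.array([world(x,y) for y in range(185,205) for x in range(274,303) if ((x-288)/13)**2+((y-194.5)/9)**2<1])
A=np.c_[P[:,:2]-P[:,:2].mean(0),np.ones(len(P))];k=np.linalg.lstsq(A,P[:,2],rcond=None)[0];print("pan plane slope,z",k, P.mean(0)[:2])
Q=np.array([world(x,y) for y in range(200,215) for x in range(315,330)]);print("deck z",np.median(Q[:,2]),Q[:,2].std())
r.set_gripper(0.0)
q=r.current_ee_rot()
r.move_linear([*r.current_tool_pos()[:2],.16],vel=.15)
r.move_linear([*key,.135],vel=.15)
print(r.current_t(),r.current_opening(),r.current_tool_pos())
save("wrist","w6");s=save("side","s6")
cv2.imwrite("pics/s6z.png",cv2.resize(s["pixels"][130:300,250:450],None,fx=3,fy=3,interpolation=2)[:,:,::-1])
```

```text
pan plane slope,z [-0.39289693  0.91531284  0.07101104] [ 0.59069008 -0.05571677]
deck z 0.06219447663633877 0.0012043479067340831
14.45 0.0006446358955548047 [ 0.42147372 -0.08670058  0.13514282]
```

View pics/w6.png

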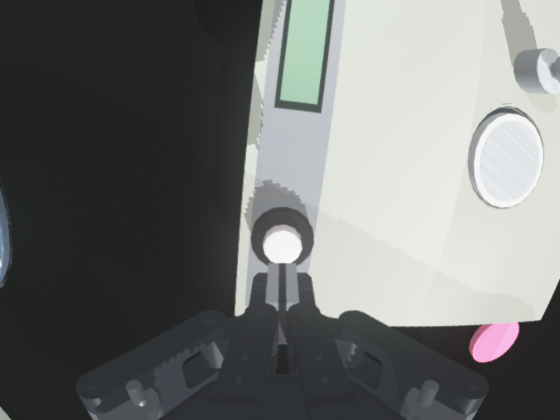

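View pics/s6z.png

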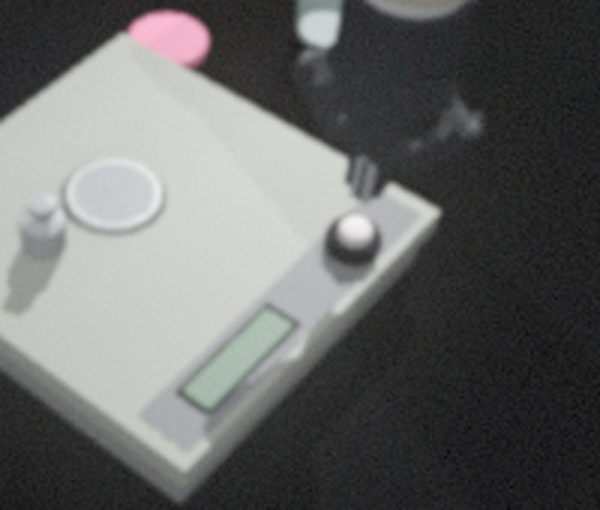

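Run:
```python
from m import *
d=dict(np.load("pics/s6.npz"));T=d["camera_from_world"]
def world(u0,v0):
    z=d["depth"][v0,u0];p=np.array([(u0-d["cx"])/d["fx"]*z,(v0-d["cy"])/d["fy"]*z,z]);return T[:3,:3].T@(p-T[:3,3])
P=np.array([world(x,y) for y in range(185,205) for x in range(274,303) if ((x-288)/10)**2+((y-194.5)/7)**2<1 and d["depth"][y,x]>0])
print("pan z pct",np.percentile(P[:,2],[5,25,50,75,95]))
A=np.c_[P[:,:2]-np.median(P[:,:2],axis=0),np.ones(len(P))];ok=abs(P[:,2]-np.median(P[:,2]))<.006;print(np.linalg.lstsq(A[ok],P[ok,2],rcond=None)[0],ok.mean())
f0=np.array(r.current_contact_force());print(f0)
z=.110;r.move_linear([*key,z],vel=.05)
print(r.current_tool_pos(),np.array(r.current_contact_force())-f0)
while z>.095:
    z-=.0015; r.move_linear([*key,z],vel=.03); r.sleep(.05)
    f=np.array(r.current_contact_force())-f0
    print(round(z,4),r.current_tool_pos()[2].round(4),f.round(2))
    if f[2]>9: break
r.sleep(.2);print(np.array(r.current_contact_force())-f0,r.current_t(),r.current_tool_pos())
save("side","s7")
```

```text
pan z pct [0.0632655  0.06457956 0.06546172 0.066204   0.06727137]
[ 0.00472419 -0.0020512   0.06541484] 1.0
[-0.70478885  0.71223262  0.30763989]
[ 0.42084311 -0.0865133   0.10993588] [ 0.52733409 -1.39430789 -0.37807788]
0.1085 0.1086 [ 0.05 -0.26  0.03]
0.107 0.107 [ 1.32 -0.45 -0.43]
0.1055 0.1055 [ 0.23 -0.23 -1.2 ]
0.104 0.104 [ 0.33 -0.91 -0.58]
0.1025 0.1026 [ 1.94 -0.01  1.1 ]
0.101 0.1011 [ 1.71 -1.82  1.13]
0.0995 0.0995 [ 2.33 -0.46  3.78]
0.098 0.0981 [ 1.15 -0.8   3.53]
0.0965 0.0976 [-4.51  0.74 25.83]
[-4.5751199   0.1266178  25.60705604] 18.1 [ 0.42105185 -0.08657311  0.09757399]
```

Force rose to about 4 N over 5 mm and then hit a hard stop, with the tip at 0.0756 m against an expected 0.076. The key is fully down, so I'll release and check.

Run:
```python
from m import *
r.move_linear([*key,.125],vel=.06)
r.move_linear([*key,.23],vel=.15)
r.move_linear([.36,-.25,.25],vel=.25)
r.sleep(.3);print(r.current_t(),np.array(r.current_contact_force()))
s=save("side","s8");t=save("top","t8")
cv2.imwrite("pics/s8z.png",cv2.resize(s["pixels"][130:300,200:400],None,fx=3,fy=3,interpolation=2)[:,:,::-1])
cv2.imwrite("pics/t8z.png",cv2.resize(t["pixels"][110:350,190:460],None,fx=2.3,fy=2.3,interpolation=2)[:,:,::-1])
a=np.load("pics/side0.npz")["depth"];b=s["depth"];w=slice(203,211),slice(364,372)
print("key depth before/after",np.median(a[w]),np.median(b[w]))
for n,d in(("top0",dict(np.load("pics/top0.npz"))),("t8",t)):
    for e in meas(d,.063)["pan"]: print(n,e)
```

```text
20.775 [-0.37670092  0.0129648  -0.36277328]
key depth before/after 0.90441835 0.90484285
top0 (array([303., 313.]), array([ 0.42121875, -0.08771296]), np.float64(0.011004154601132469))
top0 (array([422., 271.]), array([ 0.52004436, -0.358372  ]), np.float64(0.01935181915624669))
top0 (array([292., 236.]), array([ 0.59204448, -0.06118006]), np.float64(0.012230767631527006))
top0 (array([329., 243.]), array([ 0.57762552, -0.14459116]), np.float64(0.03442901551168))
top0 (array([265., 222.]), array([ 6.22595052e-01, -1.12459693e-05]), np.float64(0.015305485492359596))
top0 (array([391., 218.]), array([ 0.63582419, -0.2862256 ]), np.float64(0.03131820854574704))
t8 (array([303., 313.]), array([ 0.42118253, -0.08754717]), np.float64(0.01114090174665519))
t8 (array([248., 289.]), array([0.4608499 , 0.02476719]), np.float64(0.08416134173105305))
t8 (array([422., 271.]), array([ 0.52004436, -0.358372  ]), np.float64(0.01935181915624669))
t8 (array([292., 235.]), array([ 0.59301095, -0.06287319]), np.float64(0.03479797305495115))
t8 (array([265., 222.]), array([6.22680955e-01, 1.15639265e-04]), np.float64(0.015269290620194154))
t8 (array([391., 218.]), array([ 0.63599289, -0.28619895]), np.float64(0.031237218086962844))
```

View pics/s8z.png

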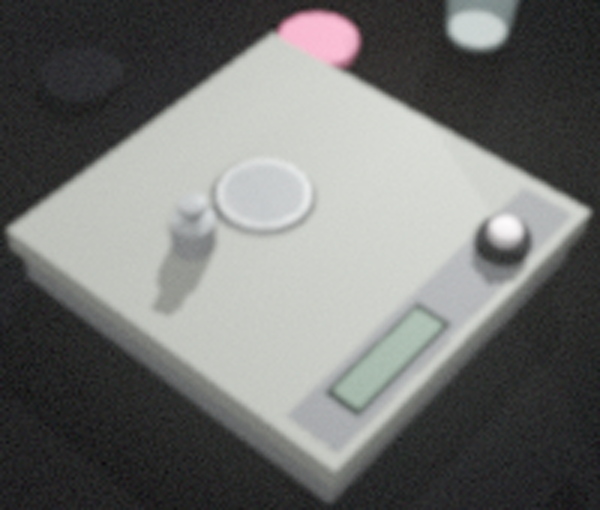

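View pics/t8.png

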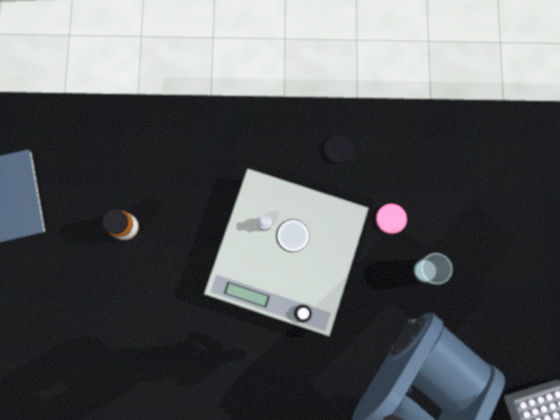

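The pan sits in the well at (292,235), the key is back up, and the weight, beaker and jar haven't moved. The robot is clear.

Run:
```python
from cell import r
r.hand_in()
```

```text
the job is handed in; nothing more can be done
```

I pushed the pan across the deck with the two half-open fingertips, without lifting it, until it dropped into the well. Only then did I press the zero key with the closed fingertips and let it come back up. I handed the job in at about 21 s.

- **Pan:** its top is about 3 mm above the deck and level by camera depth. It is centred within about 2 mm of the well.
- **Key:** it gave about 4 N over about 5 mm of travel, then hit a hard stop at about 25 N. After release its camera depth matched the starting value to 0.4 mm.
- **Other objects:** the weight and beaker measured the same before and after. The jar I compared only by eye, and it looks unmoved.
- **Discarded check:** one early depth fit of the pan gave a nonsense slope, probably because bad depth pixels were included. A repeat with outliers removed, on the next picture, showed the pan flat.

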